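Bring the hanging heat lamp over the pupae

ROBOT

A 7-joint arm with a two-finger parallel gripper is mounted at the origin on the work surface. World frame = base frame: x ahead of the robot, y to its left, z up, the work surface at z = 0. Lengths are in m, angles in rad, forces in N, time in s.
With the tool pointing down it reaches from about 0.4 to 0.85 m from the base axis. Payload 10.4 kg.
Tool frame: the origin (TCP) lies between the finger pads; the fingertips stand manip.tip_extent ahead of it and the grasp point (between the pads) lies 6 mm ahead of it (manip.tip_extent is the distance from the TCP to the fingertips, in m); z points along the fingers, y is the line along which they close (so a half turn about z gives the same grasp; the last joint's range is limited). The gripper opens to 85 mm and grips with 20 to 120 N. Pads are 22 mm wide; open, the fingers measure 114 mm over their backs; the gripper's body (76 mm by 85 mm) begins 54 mm behind the grasp point. The pads swing forward as they close: fully open they stand 13 mm farther back than shut.
Start: joints at [1.17, 0.332, -0.065, 1.46, 0.022, 1.35, -0.088], TCP at [0.231, -0.581, 0.256] pointing down, gripper open.
Joint ranges: [-2.6, 2.6], [-0.5, 2.12], [-1.47, 1.34], [0.16, 2.42], [-1.27, 4.41], [0.06, 2.06], [-2.6, 2.6]. Speed limits (rad/s): [2.22, 2.22, 2.79, 2.79, 3.14, 3.14, 3.14].

INTERFACE

Orientations are given as a unit quaternion [x, y, z, w].
In Python, from workcell import get_obs, optics, workorder, manip gives the robot as it stands.
- The arm moves only by the tool jog_arm, never from a script. Its argument "increments" is a list of rows, each a list of 7 numbers: the shift along the tool's x, y, z in m, then the turn, a rotation vector about the tool's x, y, z in rad, then the opening, from -1 (shut) to 1 (fully open). A call has 1 to 5 rows; each row is the pose to reach, as a shift and turn from the pose commanded when the call began, along the tool's axes at that moment; what a row does not reach only later rows make up. A row lasts 1/12 s, in which the tool goes at most 41.7 mm and 7.16 degrees, less where a joint would pass 70% of its speed; a pose out of reach is approached as far as the arm can. A call with a gripper value outside its range is refused whole. The fingers move at their own pace and stop on an object; "grip_force" is the grip in N (left out, the last holds). Time passes only in rows, so rows that repeat a pose let the fingers close. It gives the time, the measured TCP pose, the force, the opening and the grip force at its end, in the units of the state.
- get_obs(): the state, without advancing time (a new reading comes with each control period).
- optics.camera(name): name is "scene" or "top" or "wrist"; returns a dict with "color" (384x512x3 uint8, red, green, blue), "depth" (384x512 float32, m along the optical axis (not along the pixel's ray), 0 where there is no reading), "K" (3x3 intrinsics, pixels), "R" (3x3) and "t" (3): a world point X has camera coordinates R X + t. Camera axes: x right, y down, z forward; pixel columns grow to the right and rows downward; lengths in m; the calibration is good to about 2 mm. A picture is of the moment at which its call begins.
- workorder.hand_in(): hands the job in; it is judged then, once.
The state is a dict: "clock": time; "joint_pos": joint angles; "joint_velocities": joint speeds; "tau": joint torques, N m; "position": TCP position; "ee_rot": TCP orientation; "ft_force": force on the tool from outside, world axes, zero at the start; "torque": the same for the moment, N m; "grip_width": opening from 0.0 (shut) to 1.0 (fully open); "grasp_force": force on a finger pad.
Only numpy, scipy, OpenCV 4.12 (cv2) and the standard library are available. Lean on these libraries where they do the work, as an engineer would, in place of code of your own. Each camera call takes 0.05 s, during which the arm holds its last target. There are 200 camera calls.

TASK

The heat lamp hanging from the bench rail is tied back by a red-headed parking pin: pull the pin out, put it in the empty paper tub, then slide the lamp along its rail by the red pull handle until it hangs over the dish of dark pupae, and take the swing out of it with the carriage. Let go of the handle and leave the lamp hanging freely by itself, still and centred over the dish, and see that it stays so for a good three seconds before you finish; never touch the hot lamp or its stem, do not fling it about, and leave the dishes, food tub and beaker where they are.

Things in the scene. Friction and masses are not known exactly. Their poses are not given: they have to be found in the camera images.
- gantry: fixed aluminium gantry, rail at 790 mm height between two posts. Origin on the bench under the rail's middle; y along the rail (parking bracket at the +y end), x away from the robot. The yellow parking bracket is a plate 50 x 50 mm, 20 mm thick, top 297 mm above the bench, centred at (-120, 365) mm in this frame, with a 13.5 mm through hole for the pin.
- carriage: grey roller carriage on the rail, 1.2 kg, with a red pull handle (level round bar, 22 mm diameter, 110 mm long along x, 300 mm high). Origin in the handle's middle; axes as the gantry's. The lamp's swivel is at (250, 90, 435) mm; at x = 90 mm a 14 mm drop bar rises to the rail. Slides along gantry y, parked at its +y stop, travel 600 mm; stays where left (friction 4 N, plus 2 N s/m).
- lamp: heat lamp: dome 170 mm diameter, 87 mm high, on a stem, 0.9 kg. Origin in the dome's middle, 560 mm under the swivel (175 mm high when plumb), z up the stem. Swings about the carriage's x axis only, nearly undamped, period 1.50 s (equivalent length 556 mm). A 12 mm yellow bar, 80 mm above the origin, sticks out 140 mm to the robot's side and leans on the pin, holding the lamp 0.22 rad to +y.
- pin: parking pin, 80 g, upright in the bracket's hole: steel shank 11.6 mm diameter, 49 mm long, under a red round head 30 mm diameter, 38 mm high that rests on the bracket. Origin at the shank's lower end, z up (head 49 to 87 mm above it). The lamp's tie-back bar leans on the shank below the bracket from the +y side; about 30 mm of lift lets it go.
- tub: empty brown paper tub for the pin, round, 130 mm rim diameter, 112 mm foot, 70 mm high, 350 g. Origin at the centre of its underside.
- dish_pupae: glass petri dish with dark red-brown pupae, 100 mm diameter, 16 mm high, standing under the rail. Origin at the centre of its underside. The target.
- dish_diet: glass petri dish of pale yellow diet, same size, also under the rail; not the target.
- food_tub: brown paper tub with pale food, 124 mm diameter, 65 mm high, bystander. Origin at the centre of its underside.
- beaker: glass beaker with a white content, 72 mm diameter, 95 mm high, bystander. Origin at the centre of its underside.
Not all that is in view belongs to the job. Of the things like the pin, leave any that is turquoise; of the rest the smaller one is meant.

How it is judged:
On the way, in this order (a step that is already met when the one before it is completed fails the run):
1. the pin has been pulled and lies in the empty paper tub (horizontal distance between pin and tub below 0.065 m and height (world z) of pin below 0.1 m and contact force between the fingers and pin below 0.1 N), for 0.2 s.
2. the lamp hangs by itself, handle let go, still and centred over the dish of pupae (horizontal distance between lamp and dish_pupae below 0.022 m and linear speed of carriage below 0.03 m/s and contact force between the fingers and carriage below 0.1 N), for 3 s.
At the end, for the whole second after the job is handed in: The pin lies in the paper tub and the lamp, handle released, hangs plumb and still with the middle of its dome within 22 mm (horizontally) of the centre of the dish of pupae, kept up for 3 s and through the last second (horizontal distance between lamp and dish_pupae below 0.022 m and angle between lamp's own z axis and vertical below 0.05 rad and linear speed of carriage below 0.03 m/s and horizontal distance between pin and tub below 0.065 m and height (world z) of pin below 0.1 m); the robot touches nothing.
It fails at once if the robot touches the hot lamp or its stem (contact force between any of the fingers, the arm and lamp above 1 N).
It fails at once if the lamp is flung about (leans more than 0.45 rad) (angle between lamp's own z axis and vertical above 0.45 rad).
It fails at once if a dish, the food tub or the beaker is shifted by more than 15 mm (distance of any of dish_pupae, dish_diet, food_tub, beaker from where it was at the start of the episode above 0.015 m).
It also fails if it takes over 64 s, if anything falls off the work surface, if the arm or the gripper's body presses on something with over 40 N, if the wrist force passes 120 N, or if a joint passes its speed limit or range.

## Working session

There is one attempt and no reset: what is moved stays moved. The work goes in short steps, Python scripts to look and compute and a tool call to move; the robot and the scene stay as the last step left them, time stands still between calls to the robot, and variables do not carry over. Pictures are saved under pics/ and viewed, at most 10 in all, crops included, and the job is handed in when it is done.

Besides the shell and the picture viewer there is one more tool, called after ">>>" by a JSON object that holds its "op" and its "data", one argument or row to a line. jog_arm: Moves the arm, as the interface text tells. Its arguments: {"type":"object","properties":{"increments":{"type":"array"},"grip_force":{"type":"number"}},"required":["increments"]}

```bash
mkdir -p pics; ls; cat > h.py <<'E'
import numpy as np,cv2
from workcell import get_obs,optics,workorder,manip
from scipy.spatial.transform import Rotation as Ro
def cam(n):
    c=optics.camera(n); np.savez(''+n+'.npz',**{k:c[k] for k in('color','depth','K','R','t')}); return c
def load(n): return dict(np.load(''+n+'.npz'))
def pt(c,u,v,d=None):
    d=c['depth'][int(v),int(u)] if d is None else d
    return c['R'].T@(np.linalg.inv(c['K'])@[u*d,v*d,d]-c['t'])
def ptz(c,u,v,z):
    o=-c['R'].T@c['t']; r=c['R'].T@np.linalg.inv(c['K'])@[u,v,1.]
    return o+r*(z-o[2])/r[2]
def save(c,n,box=None,s=1):
    im=c['color'][...,::-1]
    if box: im=im[box[1]:box[3],box[0]:box[2]]
    cv2.imwrite('pics/'+n,cv2.resize(im,None,fx=s,fy=s,interpolation=2))
E
python3 - <<'E'
from h import *
print(get_obs(),manip.tip_extent)
a=cam('scene');b=cam('top')
save(a,'s1.png',s=1.5);save(b,'t1.png',s=1.5)
E
```

```text
pics
{'clock': 0.0, 'joint_pos': array([ 1.17039995,  0.33287971, -0.06470237,  1.46094602,  0.02159548,
        1.34990508, -0.08850263]), 'joint_velocities': array([ 0.00016206, -0.00019942,  0.00149686, -0.00072239,  0.00011914,
        0.00079604, -0.00117397]), 'tau': array([-2.37260574e-04, -6.25443220e+01,  4.93917125e-02, -3.91605878e+01,
        1.63401203e-02,  1.00909025e-02,  2.49301456e-05]), 'position': array([ 0.23041754, -0.58060539,  0.25550877]), 'ee_rot': array([ 9.82209620e-01,  1.87786424e-01, -1.65859798e-04, -7.02085791e-04]), 'ft_force': array([0.92989614, 0.11561536, 0.60672817]), 'torque': array([ 0.005472  ,  0.00696707, -0.00795931]), 'grasp_force': 0.0, 'grip_width': 1.0041689316764926} 0.025
```

View pics/s1.png

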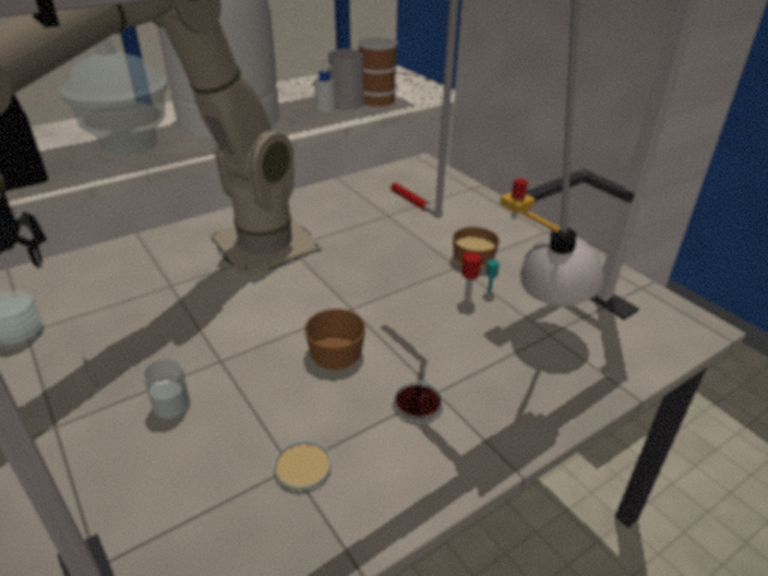

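View pics/t1.png

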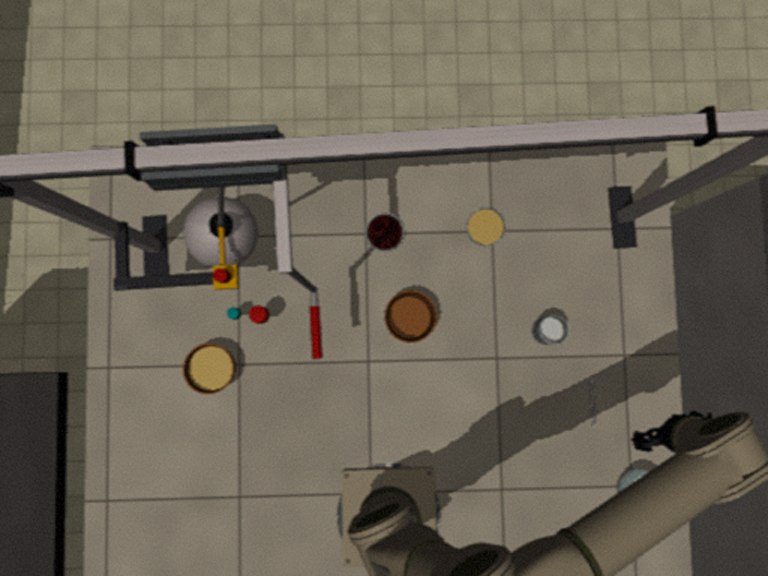

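The scene view shows the small red pin in the yellow bracket at about (520,190), with larger red and turquoise decoys at (471,275). In the top view (enlarged pixels) the pin is at (222,275), handle (316,332), empty tub (410,316), pupae (385,232), diet (486,227) and lamp (220,232).

```bash
python3 - <<'E'
from h import *
b=load('top'); hsv=cv2.cvtColor(b['color'],cv2.COLOR_RGB2HSV)
K=np.linalg.inv(b['K'])
def cloud(box,f):
    x0,y0,x1,y1=[int(i/1.5) for i in box]; P=[];U=[]
    for v in range(y0,y1):
        for u in range(x0,x1):
            if f(*hsv[v,u].astype(int)) and b['depth'][v,u]>0: P.append(pt(b,u,v));U.append((u,v))
    return np.array(P),np.array(U)
red=lambda h,s,v:(h<8 or h>172) and s>150 and v>60
for n,box,f in [('pin',(200,255,245,295),red),('big',(240,300,280,330),red),('handle',(300,300,330,365),red),
  ('pupae',(360,205,410,260),lambda h,s,v:s>110 or v<60),('diet',(460,200,510,250),lambda h,s,v:s>90),
  ('tub',(380,285,440,345),lambda h,s,v:s>110),('plate',(205,255,245,300),lambda h,s,v:18<h<32 and s>150),('food',(180,340,240,395),lambda h,s,v:s>90),('bar',(216,225,228,262),lambda h,s,v:18<h<32 and s>120)]:
    P,U=cloud(box,f)
    print(n,len(P),'px',U.mean(0).round(1),'med',np.median(P,0).round(3),'min',P.min(0).round(3),'max',P.max(0).round(3))
    if n=='handle':
        c=P[:,:2]-P[:,:2].mean(0);print(np.linalg.svd(c)[2][0])
    if n in('pupae','diet'):
        (u,v),r=cv2.minEnclosingCircle(U.astype(np.float32)); print(ptz(b,u,v,.016),r)
    if n=='pin':
        (u,v),r=cv2.minEnclosingCircle(U[P[:,2]>.32].astype(np.float32)); print(ptz(b,u,v,.335),r)
    if n=='tub':
        (u,v),r=cv2.minEnclosingCircle(U.astype(np.float32)); print(ptz(b,u,v,.07),r)
# rail edges: direction
pts=[]
for u in list(range(200,460,10)):
    col=b['depth'][60:140,u]; 
    z=[(pt(b,u,v),v) for v in range(60,140) if b['depth'][v,u]>0]
    q=[p for p,v in z if p[2]>.74]
    if q: pts.append(np.mean(q,0))
pts=np.array(pts); print(pts[::5].round(3)); print(np.polyfit(pts[:,1],pts[:,0],1))
save(b,'t2.png',(130,140,300,260),4.7)
E
```

```text
pin 64 px [146.7 183.2] med [0.573 0.337 0.336] min [0.561 0.323 0.295] max [0.583 0.361 0.347]
[0.57296035 0.33707587 0.335     ] 4.419517517089844
big 108 px [171.7 209.1] med [0.501 0.297 0.124] min [ 0.483  0.277 -0.005] max [0.519 0.34  0.133]
handle 206 px [210. 221.] med [0.452 0.146 0.31 ] min [ 0.399  0.137 -0.004] max [0.506 0.185 0.319]
[-0.99930003 -0.03740934]
pupae 418 px [255.9 154.6] med [ 0.708 -0.007  0.01 ] min [ 0.646 -0.05  -0.004] max [0.753 0.044 0.025]
[0.69299782 0.00483117 0.016     ] 16.40131950378418
diet 434 px [323.4 150.7] med [ 0.717 -0.267  0.008] min [ 0.672 -0.312 -0.006] max [ 0.765 -0.221  0.02 ]
[ 0.71565945 -0.26529011  0.016     ] 11.917411804199219
tub 948 px [273.4 210.4] med [ 0.491 -0.067  0.01 ] min [ 0.425 -0.13  -0.007] max [ 0.559 -0.002  0.081]
[ 0.48922156 -0.0651465   0.07      ] 17.703187942504883
plate 186 px [151.1 183.3] med [0.575 0.33  0.297] min [ 0.548  0.309 -0.003] max [0.623 0.431 0.308]
food 932 px [138.8 245.4] med [0.374 0.433 0.038] min [ 0.311  0.363 -0.007] max [0.437 0.505 0.077]
bar 79 px [147.4 160.2] med [0.66  0.349 0.271] min [0.612 0.341 0.227] max [0.686 0.364 0.282]
[[ 0.699  0.121  0.803]
 [ 0.704  0.015  0.803]
 [ 0.708 -0.091  0.803]
 [ 0.713 -0.198  0.802]
 [ 0.718 -0.305  0.802]
 [ 0.723 -0.413  0.804]]
[-0.04380012  0.70448059]
```

View pics/t2.png

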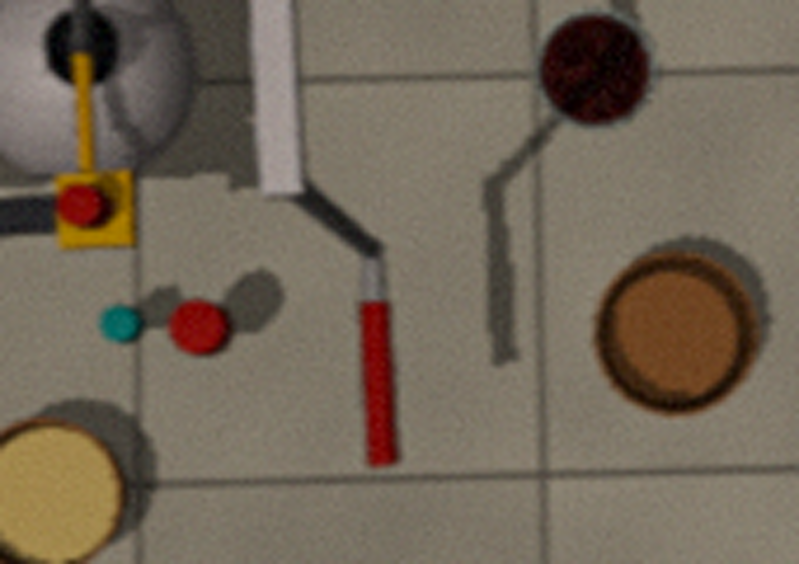

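The crop shows the pin head at about (82,205), handle bar (378,385) and tub (677,332). Heights and sizes fit, and the rail yaw is about 0.042 rad. I'll align the tool with the gantry and go up.

>>> {"op": "jog_arm", "data": {
  "increments": [
    [0,0,-0.035,0,0,0.11,1],
    [0,0,-0.07,0,0,0.22,1],
    [0,0,-0.11,0,0,0.335,1],
    [0,0,-0.15,0,0,0.335,1],
    [0,0,-0.19,0,0,0.335,1]
  ]
}}

```text
clock: 0.52
position: [0.2304, -0.5804, 0.448]
ee_rot: [1.0, 0.021, -0.0, -0.0]
ft_force: [-0.5, -0.8, 0.3]
grip_width: 1.002
grasp_force: 0.0
```

>>> {"op": "jog_arm", "data": {
  "increments": [
    [0.01,-0.028,0,0,0,0,1],
    [0.02,-0.056,0,0,0,0,1],
    [0.032,-0.085,0,0,0,0,1],
    [0.043,-0.114,0,0,0,0,1],
    [0.054,-0.143,0,0,0,0,1]
  ]
}}

```text
clock: 0.93
position: [0.2787, -0.4342, 0.4459]
ee_rot: [1.0, 0.021, -0.0, -0.0]
ft_force: [1.3, 0.1, -0.6]
grip_width: 1.0
grasp_force: 0.0
```

```bash
cat >> h.py <<'E'
O=np.array([.7083,-.023]);TH=.042;c_,s_=np.cos(TH),np.sin(TH)
def G(p): d=np.array(p)[:2]-O; return np.array([d[0]*c_+d[1]*s_,-d[0]*s_+d[1]*c_])
def st():
    o=get_obs(); R=Ro.from_quat(o['ee_rot']).as_matrix()
    print('t',round(o['clock'],3),'w',o['position'].round(4),'g',G(o['position']).round(4),'yaw',round(np.arctan2(R[1,0],R[0,0]),4),'zax',R[:,2].round(3),'j',o['joint_pos'].round(2),'w',round(o['grip_width'],3),'gf',round(o['grasp_force'],1),'F',o['ft_force'].round(1))
E
python3 - <<'E'
from h import *
st()
b=load('top')
for u,v in[(112,189),(125,188),(135,187),(195,200),(190,165),(203,191)]: print(u,v,pt(b,u,v).round(3))
E
```

```text
t 0.933 w [ 0.2787 -0.4342  0.4459] g [-0.4465 -0.3928] yaw 0.0428 zax [-0.  0. -1.] j [ 1.    0.07 -0.1   1.39  0.01  1.69 -0.62] w 1.0 gf 0.0 F [ 1.3  0.1 -0.6]
112 189 [0.561 0.457 0.293]
125 188 [0.563 0.415 0.295]
135 187 [0.565 0.383 0.296]
195 200 [0.538 0.229 0.   ]
190 165 [0.567 0.149 0.761]
203 191 [0.572 0.198 0.   ]
```

>>> {"op": "jog_arm", "data": {
  "increments": [
    [0.01,-0.028,0,0,0,0,1],
    [0.02,-0.056,0,0,0,0,1],
    [0.032,-0.085,0,0,0,0,1],
    [0.043,-0.114,0,0,0,0,1],
    [0.054,-0.143,0,0,0,0,1]
  ]
}}

```text
clock: 1.35
position: [0.3264, -0.289, 0.4461]
ee_rot: [1.0, 0.021, -0.0, 0.0]
ft_force: [0.6, -0.3, -0.2]
grip_width: 1.0
grasp_force: 0.0
```

>>> {"op": "jog_arm", "data": {
  "increments": [
    [0.01,-0.028,0,0,0,0,1],
    [0.02,-0.056,0,0,0,0,1],
    [0.032,-0.085,0,0,0,0,1],
    [0.043,-0.114,0,0,0,0,1],
    [0.054,-0.143,0,0,0,0,1]
  ]
}}

```text
clock: 1.77
position: [0.3741, -0.1438, 0.4461]
ee_rot: [1.0, 0.021, -0.0, 0.0]
ft_force: [0.6, -0.5, 0.0]
grip_width: 0.999
grasp_force: 0.0
```

>>> {"op": "jog_arm", "data": {
  "increments": [
    [0.01,-0.028,0,0,0,0,1],
    [0.02,-0.056,0,0,0,0,1],
    [0.032,-0.085,0,0,0,0,1],
    [0.043,-0.114,0,0,0,0,1],
    [0.052,-0.143,0,0,0,0,1]
  ]
}}

```text
clock: 2.18
position: [0.42, 0.0013, 0.4461]
ee_rot: [1.0, 0.021, -0.0, 0.0]
ft_force: [0.6, -0.3, -0.4]
grip_width: 0.999
grasp_force: 0.0
```

>>> {"op": "jog_arm", "data": {
  "increments": [
    [-0.002,-0.028,0,0,0,0,1],
    [-0.005,-0.056,0,0,0,0,1],
    [-0.008,-0.085,0,0,0,0,1],
    [-0.011,-0.115,0,0,0,0,1],
    [-0.013,-0.151,0,0,0,0,1]
  ]
}}

```text
clock: 2.6
position: [0.4, 0.1505, 0.4461]
ee_rot: [1.0, 0.021, -0.0, 0.0]
ft_force: [2.0, 0.0, 0.3]
grip_width: 1.0
grasp_force: 0.0
```

```bash
python3 -c "
from h import *
st()"
```

```text
t 2.6 w [0.4    0.1505 0.4461] g [-0.3008  0.1863] yaw 0.041 zax [-0.    -0.001 -1.   ] j [ 0.54 -0.15 -0.86  1.54 -0.11  1.69 -1.86] w 1.0 gf 0.0 F [2.  0.  0.3]
```

>>> {"op": "jog_arm", "data": {
  "increments": [
    [0.006,-0.025,0,0,0,0,1],
    [0.014,-0.053,0,0,0,0,1],
    [0.023,-0.081,0,0,0,0,1],
    [0.034,-0.108,0,0,0,0,1],
    [0.05,-0.12,0,0,0,0,1]
  ]
}}

```text
clock: 3.02
position: [0.4441, 0.2754, 0.4464]
ee_rot: [1.0, 0.023, 0.0, -0.0]
ft_force: [0.6, -0.5, 0.9]
grip_width: 1.005
grasp_force: 0.0
```

>>> {"op": "jog_arm", "data": {
  "increments": [
    [0.028,-0.013,0,0,0,0,1],
    [0.056,-0.026,0,0,0,0,1],
    [0.084,-0.039,0,0,0,0,1],
    [0.11,-0.05,0,0,0,0,1],
    [0.131,-0.058,0,0,0,0,1]
  ]
}}

```text
clock: 3.43
position: [0.5753, 0.3364, 0.4443]
ee_rot: [1.0, 0.021, -0.001, 0.001]
ft_force: [-0.4, -0.4, 0.6]
grip_width: 0.998
grasp_force: 0.0
```

```bash
python3 -c "
from h import *
st();c=cam('wrist');save(c,'w1.png',s=1.4);st()
hsv=cv2.cvtColor(c['color'],cv2.COLOR_RGB2HSV);m=((hsv[...,0]<8)|(hsv[...,0]>172))&(hsv[...,1]>150)&(hsv[...,2]>60)
n,l,s,ce=cv2.connectedComponentsWithStats(m.astype(np.uint8))
for i in range(1,n):
  if s[i,4]>60: p=pt(c,*ce[i]); print(s[i],ce[i],p,G(p), ptz(c,*ce[i],.335))
"
```

```text
t 3.433 w [0.5753 0.3364 0.4443] g [-0.1177  0.3647] yaw 0.0424 zax [-0.002 -0.001 -1.   ] j [-0.08  0.57 -0.99  0.91  0.49  1.86 -2.37] w 0.998 gf 0.0 F [-0.4 -0.4  0.6]
t 3.483 w [0.5777 0.3367 0.4423] g [-0.1153  0.3648] yaw 0.0418 zax [-0.004 -0.002 -1.   ] j [-0.09  0.58 -0.99  0.9   0.5   1.86 -2.37] w 1.002 gf 0.0 F [ 3.2  0.8 -0.5]
[ 234  177   33   41 1023] [250.69012708 197.57673509] [0.57836008 0.33965117 0.33548142] [-0.11459846  0.36778723] [0.57821462 0.33965177 0.335     ]
[269 190  18  27 165] [281.09090909 205.54545455] [0.50316791 0.28994516 0.12447155] [-0.19181136  0.3212822 ] [0.57229026 0.31376762 0.335     ]
[416 261  28  39 760] [428.91052632 279.69473684] [0.49069474 0.15478907 0.30895747] [-0.20994842  0.18676902] [0.50678591 0.1738436  0.335     ]
```

View pics/w1.png

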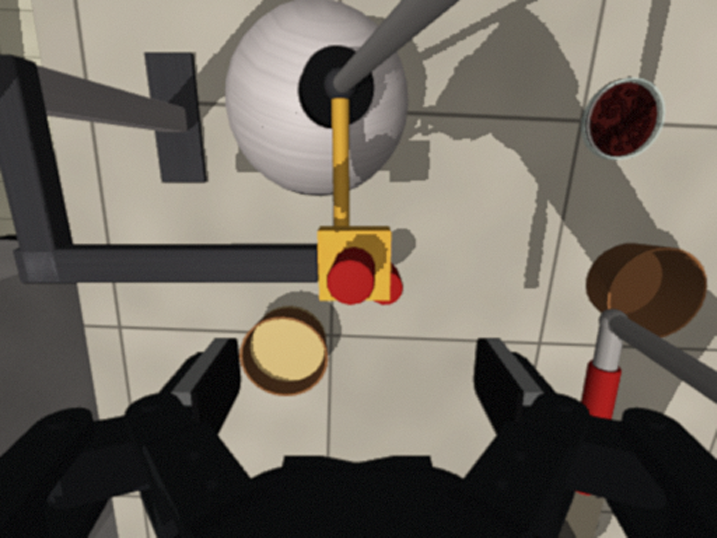

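The wrist picture shows the pin head at about (352,275) on the yellow plate (318–391, 227–302). The lamp's tie bar goes behind it, and the fingers are clear. Refining the pin centre.

```bash
python3 -c "
from h import *
c=load('wrist');print('cam',-c['R'].T@c['t'])
P=[];Q=[]
hsv=cv2.cvtColor(c['color'],cv2.COLOR_RGB2HSV)
for v in range(155,225):
  for u in range(222,285):
    p=pt(c,u,v);h=hsv[v,u]
    if p[2]>.331 and p[2]<.345 and(h[0]<8 or h[0]>172): P.append(p)
    if .291<p[2]<.303 and 18<h[0]<34 and h[1]>120: Q.append(p)
P=np.array(P);Q=np.array(Q)
g=np.array([G(p) for p in P]);k=np.array([G(p) for p in Q])
for a,z in((g,P),(k,Q)): print(len(a),a.min(0),a.max(0),(np.percentile(a,1,0)+np.percentile(a,99,0))/2,np.median(z[:,2]))
print(cv2.minEnclosingCircle((g*1000).astype(np.float32)))
u,v=354.5/1.4,264.5/1.4;print(G(ptz(c,u,v,.297)))
st()
"
```

```text
cam [0.64656658 0.33936636 0.5612261 ]
876 [-0.13260324  0.35491477] [-0.10369019  0.38203281] [-0.11783217  0.36839489] 0.33499888929671484
1443 [-0.14401548  0.34161571] [-0.09319199  0.39217596] [-0.11799819  0.36657783] 0.29642756241303275
((-118.02662658691406, 368.6564636230469), 14.64770793914795)
[-0.11746692  0.3658518 ]
t 3.483 w [0.5777 0.3367 0.4423] g [-0.1153  0.3648] yaw 0.0418 zax [-0.004 -0.002 -1.   ] j [-0.09  0.58 -0.99  0.9   0.5   1.86 -2.37] w 1.002 gf 0.0 F [ 3.2  0.8 -0.5]
```

>>> {"op": "jog_arm", "data": {
  "increments": [
    [0.002,-0.002,0.0,0,0,0,1],
    [0.002,-0.002,0.02,0,0,0,1],
    [0.002,-0.002,0.045,0,0,0,0.4],
    [0.002,-0.002,0.07,0,0,0,0.4],
    [0.002,-0.002,0.085,0,0,0,0.4]
  ]
}}

```text
clock: 3.9
position: [0.5747, 0.337, 0.3591]
ee_rot: [1.0, 0.021, -0.001, 0.001]
ft_force: [-0.7, -0.1, -0.4]
grip_width: 0.701
grasp_force: 0.0
```

>>> {"op": "jog_arm", "data": {
  "increments": [
    [0,0,0.01,0,0,0,0.4],
    [0,0,0.02,0,0,0,0.4],
    [0,0,0.028,0,0,0,0.4],
    [0,0,0.031,0,0,0,0.4],
    [0,0,0.031,0,0,0,0.4]
  ]
}}

```text
clock: 4.32
position: [0.5755, 0.3376, 0.3301]
ee_rot: [1.0, 0.021, -0.0, 0.0]
ft_force: [-0.2, -0.4, -0.7]
grip_width: 0.7
grasp_force: 0.0
```

```bash
python3 -c "
from h import *
st()"
```

```text
t 4.317 w [0.5755 0.3376 0.3301] g [-0.1175  0.3659] yaw 0.0428 zax [-0. -0. -1.] j [ 0.01  0.58 -1.    1.17  0.48  1.62 -2.4 ] w 0.7 gf 0.0 F [-0.2 -0.4 -0.7]
```

>>> {"op": "jog_arm", "data": {
  "increments": [
    [0,0,0,0,0,0,-0.6],
    [0,0,0,0,0,0,-0.6],
    [0,0,0,0,0,0,-0.6],
    [0,0,0,0,0,0,-0.6],
    [0,0,0,0,0,0,-0.6]
  ],
  "grip_force": 50
}}

```text
clock: 4.73
position: [0.5757, 0.3379, 0.3309]
ee_rot: [1.0, 0.021, 0.0, -0.0]
ft_force: [-0.4, -0.2, 2.4]
grip_width: 0.335
grasp_force: 49.4
```

```bash
python3 -c "
from h import *
st()"
```

```text
t 4.733 w [0.5757 0.3379 0.3309] g [-0.1174  0.3662] yaw 0.0428 zax [ 0.001  0.001 -1.   ] j [ 0.01  0.58 -1.    1.17  0.48  1.62 -2.4 ] w 0.335 gf 49.4 F [-0.4 -0.2  2.4]
```

Gripped (0.335×85 ≈ 28.5 mm). Lifting.

>>> {"op": "jog_arm", "data": {
  "increments": [
    [0,0,-0.006,0,0,0,-0.6],
    [0,0,-0.014,0,0,0,-0.6],
    [0,0,-0.024,0,0,0,-0.6],
    [0,0,-0.034,0,0,0,-0.6],
    [0,0,-0.044,0,0,0,-0.6]
  ]
}}

```text
clock: 5.15
position: [0.5754, 0.3381, 0.3759]
ee_rot: [1.0, 0.022, 0.0, -0.0]
ft_force: [0.5, 4.5, -2.7]
grip_width: 0.334
grasp_force: 50.0
```

>>> {"op": "jog_arm", "data": {
  "increments": [
    [0,0,-0.012,0,0,0,-0.6],
    [0,0,-0.026,0,0,0,-0.6],
    [0,0,-0.042,0,0,0,-0.6],
    [0,0,-0.06,0,0,0,-0.6],
    [0,0,-0.072,0,0,0,-0.6]
  ]
}}

```text
clock: 5.57
position: [0.5755, 0.337, 0.4494]
ee_rot: [1.0, 0.021, 0.001, -0.0]
ft_force: [0.3, -0.7, -1.5]
grip_width: 0.336
grasp_force: 50.4
```

```bash
python3 -c "
from h import *
st();c=cam('scene');save(c,'s2.png',s=1.5)"
```

```text
t 5.567 w [0.5755 0.337  0.4494] g [-0.1175  0.3652] yaw 0.0416 zax [ 0.002  0.    -1.   ] j [-0.09  0.57 -0.99  0.9   0.5   1.87 -2.37] w 0.336 gf 50.4 F [ 0.3 -0.7 -1.5]
```

View pics/s2.png

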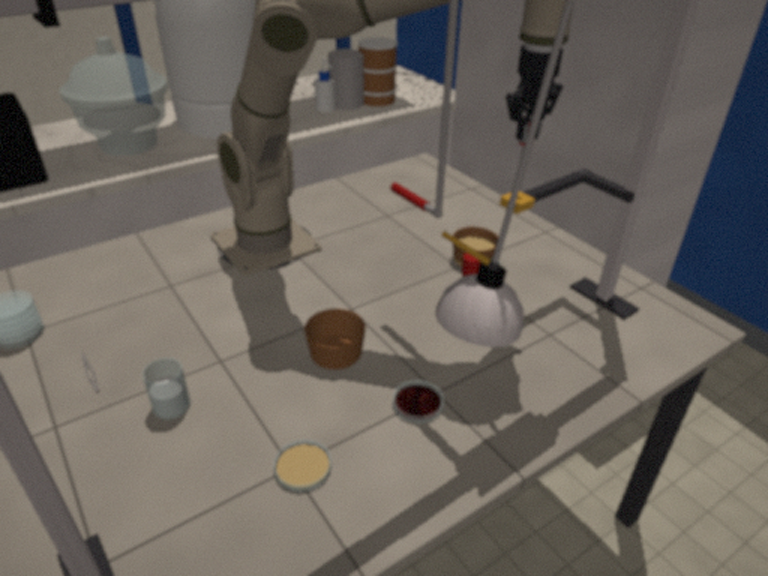

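The scene view shows the pin in the gripper at (521,140), and the lamp free and swinging at (485,305). Retracing the path, then on to the tub.

>>> {"op": "jog_arm", "data": {
  "increments": [
    [-0.021,0.008,0,0,0,0,-0.6],
    [-0.047,0.019,0,0,0,0,-0.6],
    [-0.075,0.032,0,0,0,0,-0.6],
    [-0.103,0.045,0,0,0,0,-0.6],
    [-0.133,0.06,0,0,0,0,-0.6]
  ]
}}

```text
clock: 6.03
position: [0.4442, 0.2714, 0.4459]
ee_rot: [1.0, 0.021, -0.0, 0.0]
ft_force: [-0.8, -1.9, 2.2]
grip_width: 0.338
grasp_force: 50.4
```

>>> {"op": "jog_arm", "data": {
  "increments": [
    [-0.016,0.012,0,0,0,0,-0.6],
    [-0.027,0.039,0,0,0,0,-0.6],
    [-0.036,0.067,0,0,0,0,-0.6],
    [-0.044,0.095,0,0,0,0,-0.6],
    [-0.05,0.12,0,0,0,0,-0.6]
  ]
}}

```text
clock: 6.45
position: [0.3994, 0.1484, 0.447]
ee_rot: [1.0, 0.021, 0.001, 0.001]
ft_force: [0.0, -0.8, -1.5]
grip_width: 0.335
grasp_force: 50.5
```

>>> {"op": "jog_arm", "data": {
  "increments": [
    [0.002,0.03,0,0,0,0,-0.6],
    [0.004,0.06,0,0,0,0,-0.6],
    [0.006,0.09,0,0,0,0,-0.6],
    [0.009,0.12,0,0,0,0,-0.6],
    [0.013,0.151,0,0,0,0,-0.6]
  ]
}}

```text
clock: 6.87
position: [0.4193, -0.0015, 0.4471]
ee_rot: [1.0, 0.021, 0.0, 0.001]
ft_force: [1.8, -0.4, -0.6]
grip_width: 0.337
grasp_force: 50.5
```

>>> {"op": "jog_arm", "data": {
  "increments": [
    [0.015,0.02,0.01,0,0,0,-0.6],
    [0.032,0.038,0.03,0,0,0,-0.6],
    [0.049,0.055,0.06,0,0,0,-0.6],
    [0.06,0.066,0.095,0,0,0,-0.6],
    [0.067,0.07,0.13,0,0,0,-0.6]
  ]
}}

```text
clock: 7.28
position: [0.4905, -0.0695, 0.3152]
ee_rot: [1.0, 0.02, 0.0, 0.0]
ft_force: [1.1, 0.1, -0.7]
grip_width: 0.338
grasp_force: 50.5
```

```bash
python3 -c "
from h import *
st();c=cam('wrist');save(c,'w2.png',s=1.4)
K=c['K']
from math import *
for z in(.07,0.003):
  ps=[]
  o=G([0,0])
# tub by colour
hsv=cv2.cvtColor(c['color'],cv2.COLOR_RGB2HSV)
P=[]
for v in range(0,384,2):
  for u in range(0,512,2):
    h=hsv[v,u]
    if 5<h[0]<20 and h[1]>110 and c['depth'][v,u]>0:
      p=pt(c,u,v)
      if .06<p[2]<.08: P.append(np.r_[G(p)])
P=np.array(P);print(len(P));
if len(P): print(cv2.minEnclosingCircle((P*1000).astype(np.float32)))
"
```

```text
t 7.283 w [ 0.4905 -0.0695  0.3152] g [-0.2195 -0.0373] yaw 0.0406 zax [ 0.001 -0.001 -1.   ] j [ 0.76  0.07 -0.74  1.67  0.05  1.42 -1.51] w 0.338 gf 50.5 F [ 1.1  0.1 -0.7]
299
((-219.27578735351562, -31.074481964111328), 63.93924331665039)
```

View pics/w2.png

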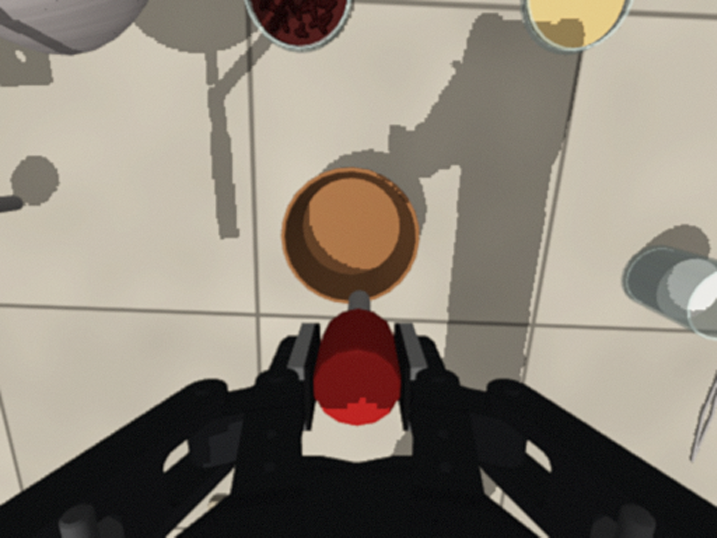

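The wrist view shows the pin held straight, with the tub directly below (rim centred about (350,235), perspective-shifted). Lowering and releasing.

>>> {"op": "jog_arm", "data": {
  "increments": [
    [0,-0.003,0.03,0,0,0,-0.6],
    [0,-0.003,0.065,0,0,0,-0.6],
    [0,-0.003,0.1,0,0,0,-0.6],
    [0,-0.003,0.135,0,0,0,-0.6],
    [0,-0.003,0.165,0,0,0,-0.6]
  ]
}}

```text
clock: 7.75
position: [0.4894, -0.0644, 0.151]
ee_rot: [1.0, 0.021, -0.0, 0.001]
ft_force: [-0.5, -0.7, -0.9]
grip_width: 0.338
grasp_force: 50.5
```

>>> {"op": "jog_arm", "data": {
  "increments": [
    [0,0,0.02,0,0,0,-0.6],
    [0,0,0.035,0,0,0,-0.6],
    [0,0,0.046,0,0,0,-0.6],
    [0,0,0.05,0,0,0,-0.6],
    [0,0,0.05,0,0,0,-0.6]
  ]
}}

```text
clock: 8.17
position: [0.4898, -0.0645, 0.1016]
ee_rot: [1.0, 0.021, -0.0, 0.0]
ft_force: [-1.1, 0.6, -1.0]
grip_width: 0.336
grasp_force: 50.5
```

>>> {"op": "jog_arm", "data": {
  "increments": [
    [0,0,0,0,0,0,0.1],
    [0,0,0,0,0,0,0.1],
    [0,0,0,0,0,0,0.1],
    [0,0,-0.015,0,0,0,0.1],
    [0,0,-0.045,0,0,0,0.1]
  ]
}}

```text
clock: 8.58
position: [0.488, -0.0643, 0.1448]
ee_rot: [1.0, 0.021, -0.002, -0.001]
ft_force: [-0.1, -0.4, -0.2]
grip_width: 0.55
grasp_force: 0.0
```

>>> {"op": "jog_arm", "data": {
  "increments": [
    [0,0,-0.03,0,0,0,0.1],
    [0,0,-0.065,0,0,0,0.1],
    [0,0,-0.1,0,0,0,0.1],
    [0,0,-0.135,0,0,0,0.1],
    [0,0,-0.17,0,0,0,0.3]
  ]
}}

```text
clock: 9.0
position: [0.4894, -0.0641, 0.3189]
ee_rot: [1.0, 0.022, 0.001, 0.0]
ft_force: [1.3, 0.1, -0.6]
grip_width: 0.646
grasp_force: 0.0
```

```bash
python3 -c "
from h import *
st();c=cam('wrist');save(c,'w3.png',s=1.4)
"
```

```text
t 9.0 w [ 0.4894 -0.0641  0.3189] g [-0.2204 -0.0319] yaw 0.0431 zax [ 0.001 -0.001 -1.   ] j [ 0.77  0.06 -0.75  1.67  0.04  1.43 -1.52] w 0.646 gf 0.0 F [ 1.3  0.1 -0.6]
```

View pics/w3.png

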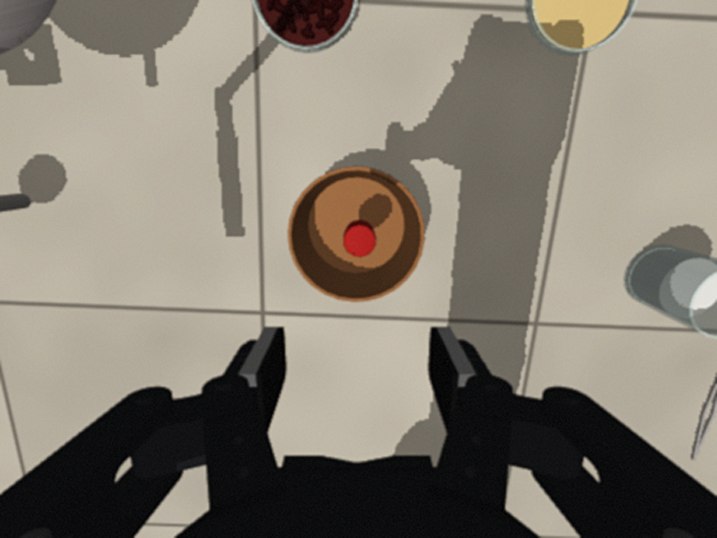

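The pin stands upright inside the tub at (359,240). Now I'll move above the handle and measure it and the lamp's swing.

>>> {"op": "jog_arm", "data": {
  "increments": [
    [-0.003,-0.012,-0.035,0,0,0,0.5],
    [-0.01,-0.033,-0.068,0,0,0,0.5],
    [-0.018,-0.062,-0.09,0,0,0,0.5],
    [-0.024,-0.092,-0.1,0,0,0,0.5],
    [-0.03,-0.122,-0.1,0,0,0,0.5]
  ]
}}

```text
clock: 9.47
position: [0.4546, 0.0579, 0.4193]
ee_rot: [1.0, 0.021, 0.002, 0.0]
ft_force: [1.3, 0.9, -0.9]
grip_width: 0.75
grasp_force: 0.0
```

>>> {"op": "jog_arm", "data": {
  "increments": [
    [-0.004,-0.03,0,0,0,0,0.5],
    [-0.008,-0.056,0,0,0,0,0.5],
    [-0.012,-0.076,0,0,0,0,0.5],
    [-0.012,-0.087,0,0,0,0,0.5],
    [-0.012,-0.087,0,0,0,0,0.5]
  ]
}}

```text
clock: 9.88
position: [0.4379, 0.1456, 0.4168]
ee_rot: [1.0, 0.024, 0.001, 0.0]
ft_force: [0.1, -0.2, -0.2]
grip_width: 0.748
grasp_force: 0.0
```

```bash
python3 -c "
from h import *
st();c=cam('wrist')
hsv=cv2.cvtColor(c['color'],cv2.COLOR_RGB2HSV);P=[]
for v in range(384):
  for u in range(512):
    h=hsv[v,u]
    if (h[0]<8 or h[0]>172) and h[1]>140 and h[2]>50 and c['depth'][v,u]>0:
      p=pt(c,u,v)
      if .295<p[2]<.32: P.append(np.r_[G(p),p[2]])
P=np.array(P);print(len(P));print(P.min(0),P.max(0),np.median(P,0))
q=P[P[:,2]>.308];print(q.mean(0),np.polyfit(q[:,0],q[:,1],1))
b=cam('top');save(b,'t3.png',(120,110,300,245),4.4)
"
```

```text
t 9.883 w [0.4379 0.1456 0.4168] g [-0.2631  0.1798] yaw 0.0473 zax [ 0.001 -0.    -1.   ] j [ 0.59 -0.04 -0.96  1.54 -0.03  1.63 -1.89] w 0.748 gf 0.0 F [ 0.1 -0.2 -0.2]
3082
[-0.30273074  0.17093465  0.30069939] [-0.19390108  0.19143882  0.31240224] [-0.24311736  0.18117517  0.30896099]
[-0.24461016  0.18139429  0.30959835] [0.00181971 0.18183941]
```

View pics/t3.png

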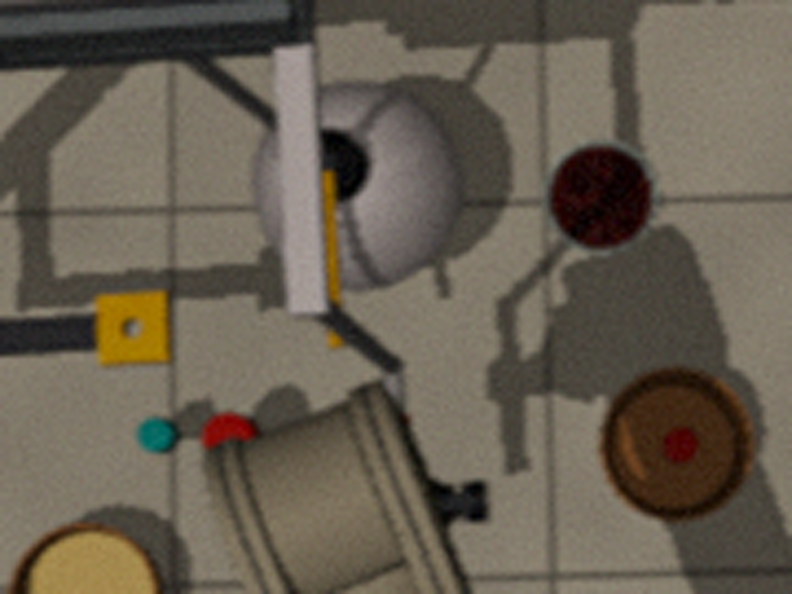

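The top view shows the lamp (black top at (345,165)) swinging clear of the dish at (600,197), and the pin in the tub at (680,443). Descending on the handle and gripping it.

>>> {"op": "jog_arm", "data": {
  "increments": [
    [0,-0.001,0.02,0,0,0,0.5],
    [0,-0.001,0.045,0,0,0,0.5],
    [0,-0.001,0.07,0,0,0,0.5],
    [0,-0.001,0.09,0,0,0,0.5],
    [0,-0.001,0.105,0,0,0,0.5]
  ]
}}

```text
clock: 10.4
position: [0.4386, 0.1418, 0.3095]
ee_rot: [1.0, 0.02, -0.001, 0.0]
ft_force: [0.0, -0.3, -0.7]
grip_width: 0.748
grasp_force: 0.0
```

>>> {"op": "jog_arm", "data": {
  "increments": [
    [0,0,0.006,0,0,0,0.5],
    [0,0,0.006,0,0,0,0],
    [0,0,0.006,0,0,0,-0.4],
    [0,0,0.006,0,0,0,-0.9],
    [0,0,0.006,0,0,0,-0.9]
  ],
  "grip_force": 60
}}

```text
clock: 10.82
position: [0.4393, 0.1443, 0.3069]
ee_rot: [1.0, 0.022, 0.001, -0.0]
ft_force: [-0.5, 2.6, 2.5]
grip_width: 0.237
grasp_force: 58.5
```

>>> {"op": "jog_arm", "data": {
  "increments": [
    [0,0,0,0,0,0,-0.9],
    [0,0,0,0,0,0,-0.9]
  ]
}}

```text
clock: 10.98
position: [0.4393, 0.1444, 0.3068]
ee_rot: [1.0, 0.022, 0.001, -0.0]
ft_force: [-2.2, 0.6, 5.0]
grip_width: 0.239
grasp_force: 58.5
```

```bash
cat >> h.py <<'E'
def bar(c):
    hsv=cv2.cvtColor(c['color'],cv2.COLOR_RGB2HSV)
    m=(hsv[...,0]>17)&(hsv[...,0]<33)&(hsv[...,1]>130)&(c['depth']>0)
    P=np.array([np.r_[G(p),p[2]] for p in (pt(c,u,v) for v,u in np.argwhere(m))])
    P=P[(P[:,2]>.22)&(P[:,2]<.30)&(P[:,0]>-.15)&(P[:,0]<-.01)&~((P[:,1]>.325)&(P[:,2]>.27))]
    return len(P),np.median(P[:,1]) if len(P) else np.nan,np.median(P[:,2]) if len(P) else np.nan
def swing(n=30,T=1.5,out=True):
    o=[]
    for i in range(n):
        t=get_obs()['clock']; c=optics.camera('scene'); o.append((t,)+bar(c))
    o=np.array(o); k=o[:,1]>15; w=2*np.pi/T; t=o[k,0]
    A=np.c_[np.ones(k.sum()),np.cos(w*t),np.sin(w*t)]
    s,*_=np.linalg.lstsq(A,o[k,2],rcond=None); r=o[k,2]-A@s
    if out: print(o[::4].round(4))
    print('mean %.4f amp_lamp %.4f a,b %s rms %.4f'%(s[0],np.hypot(s[1],s[2])*556/480,s[1:].round(4),r.std()),'tlast',get_obs()['clock'])
    return s,o
E
python3 -c "
from h import *
st();s,o=swing();np.save('o.npy',o);st()
"
```

```text
t 10.983 w [0.4393 0.1444 0.3068] g [-0.2617  0.1785] yaw 0.0432 zax [ 0.002  0.001 -1.   ] j [ 0.58 -0.02 -0.97  1.75 -0.01  1.4  -1.91] w 0.239 gf 58.5 F [-2.2  0.6  5. ]
[[ 10.9833  53.       0.3691   0.2672]
 [ 11.1833  94.       0.3222   0.2609]
 [ 11.3833 134.       0.2381   0.2589]
 [ 11.5833 124.       0.173    0.2671]
 [ 11.7833 128.       0.169    0.2677]
 [ 11.9833 133.       0.2294   0.2597]
 [ 12.1833  95.       0.3136   0.2598]
 [ 12.3833  62.       0.3662   0.2663]]
mean 0.2659 amp_lamp 0.1205 a,b [-0.0298  0.0997] rms 0.0002 tlast 12.4833
t 12.483 w [0.4393 0.1443 0.3068] g [-0.2617  0.1785] yaw 0.0432 zax [ 0.002  0.001 -1.   ] j [ 0.58 -0.02 -0.97  1.75 -0.01  1.4  -1.91] w 0.243 gf 58.5 F [-1.7  1.4  4.5]
```

```bash
cat > plan.py <<'E'
from h import *
W2=9.81/.556; dt=1/12; M=40
def sim(yl,vl,inc,y0,nl=True):
    # yl,vl: lamp horizontal offset/velocity (abs), inc: carriage positions at row ends, returns theta track
    th=np.arcsin((yl-y0)/.556); om=vl/.556/np.cos(th); yc=y0; v=0; mx=0; h=dt/M
    pos=np.r_[y0,y0+np.array(inc)]; T=[]
    vel=np.diff(pos)/dt
    for k in range(len(vel)):
        om-=(vel[k]-v)/.556*np.cos(th); v=vel[k]
        for i in range(M):
            om-=h*W2*np.sin(th); th+=h*om; T.append(th)
    om+=v/.556*np.cos(th)
    return th,om,np.abs(T).max()
def plan(yl,vl,y0,D,N,vmax=.034):
    # linear: optimise velocities v_k, impulse response
    w=np.sqrt(W2); Tend=N*dt
    # relative coord r=yl-yc: r''=-w^2 r - yc''; contributions of each row velocity
    t0=np.arange(N)*dt; t1=t0+dt
    S=lambda t:np.c_[-np.sin(w*(Tend-t))/w,-np.cos(w*(Tend-t))]
    B=S(t0)-S(t1)             # effect of velocity v_k on (r,r')
    r0=np.array([yl-y0,vl]); c,s=np.cos(w*Tend),np.sin(w*Tend)
    f=np.array([c*r0[0]+s/w*r0[1],-w*s*r0[0]+c*r0[1]])
    A=np.c_[B,np.full(N,dt)].T; b=np.r_[-f,D]
    D2=np.diff(np.eye(N+2),axis=0)[:,1:-1]
    H=D2.T@D2
    KK=np.block([[H,A.T],[A,np.zeros((3,3))]])
    v=np.linalg.solve(KK,np.r_[np.zeros(N),b])[:N]
    return np.cumsum(v*dt)
def state(s,t):
    w=2*np.pi/1.5; k=.556/.480
    a,b=s[1]*k,s[2]*k
    return a*np.cos(w*t)+b*np.sin(w*t), w*(-a*np.sin(w*t)+b*np.cos(w*t))
E
python3 - <<'E'
from plan import *
c=cam('scene')
hsv=cv2.cvtColor(c['color'],cv2.COLOR_RGB2HSV)
cc=-c['R'].T@c['t']; print('cam',cc,G(cc))
sub=(slice(245,290),slice(250,305))
m=np.zeros(hsv.shape[:2],bool); m[sub]=(hsv[sub][...,1]>140)&((hsv[sub][...,0]<12)|(hsv[sub][...,0]>168))
P=np.array([np.r_[G(p),p[2]] for p in (pt(c,u,v) for v,u in np.argwhere(m))])
print('dish scene',len(P),np.median(P,0),P.min(0),P.max(0))
U=np.argwhere(m); e=cv2.fitEllipse(cv2.convexHull(U[:,::-1].astype(np.int32))); print(e,G(ptz(c,*e[0],.010)))
b=load('top'); print('dish top',G(ptz(b,257.0,154.9,.012)))
o=np.load('o.npy'); w=2*np.pi/1.5; t=o[:,0]
s=np.linalg.lstsq(np.c_[np.ones(len(t)),np.cos(w*t),np.sin(w*t)],o[:,2],rcond=None)[0]
now=get_obs()['clock']; print(now)
for N in(20,25,30):
  for k in range(0,18,2):
    yl,vl=state(s,now+k*dt); inc=plan(yl,vl,0,-.25,N); th,om,mx=sim(yl,vl,inc,0)
    print(N,k,'maxstep %.3f lean %.2f res %.4f over %.3f %.3f'%(np.abs(np.diff(np.r_[0,inc])).max(),mx,np.hypot(th,om/4.2)*.556,inc.min(),inc.max()))
E
```

```text
cam [ 1.34369266 -0.53341088  0.88148295] [ 0.61340137 -0.53663941]
dish scene 359 [0.00358872 0.0159389  0.00971653] [-0.0344221  -0.53663941  0.00332439] [0.61340137 0.05747664 0.88148295]
((278.36224365234375, 266.8349914550781), (17.735336303710938, 27.1347713470459), 94.92247772216797) [0.00335957 0.01620403]
dish top [-0.00251952  0.01233555]
12.5333
20 0 maxstep 0.027 lean 0.20 res 0.0017 over -0.254 -0.003
20 2 maxstep 0.028 lean 0.10 res 0.0010 over -0.250 -0.007
20 4 maxstep 0.028 lean 0.12 res 0.0005 over -0.250 -0.011
20 6 maxstep 0.025 lean 0.19 res 0.0027 over -0.250 -0.012
20 8 maxstep 0.026 lean 0.22 res 0.0028 over -0.250 -0.009
20 10 maxstep 0.028 lean 0.24 res 0.0022 over -0.250 -0.005
20 12 maxstep 0.027 lean 0.22 res 0.0012 over -0.250 -0.001
20 14 maxstep 0.027 lean 0.21 res 0.0011 over -0.250 0.004
20 16 maxstep 0.027 lean 0.22 res 0.0012 over -0.251 0.000
25 0 maxstep 0.026 lean 0.20 res 0.0016 over -0.250 -0.003
25 2 maxstep 0.023 lean 0.12 res 0.0010 over -0.250 -0.004
25 4 maxstep 0.017 lean 0.16 res 0.0010 over -0.250 -0.005
25 6 maxstep 0.021 lean 0.20 re
[... 154 characters left out ...]
xstep 0.027 lean 0.21 res 0.0008 over -0.250 0.009
25 14 maxstep 0.027 lean 0.21 res 0.0011 over -0.256 0.002
25 16 maxstep 0.027 lean 0.22 res 0.0012 over -0.261 -0.001
30 0 maxstep 0.018 lean 0.20 res 0.0014 over -0.250 -0.001
30 2 maxstep 0.014 lean 0.16 res 0.0011 over -0.250 -0.003
30 4 maxstep 0.018 lean 0.18 res 0.0010 over -0.250 -0.004
30 6 maxstep 0.022 lean 0.20 res 0.0022 over -0.251 -0.003
30 8 maxstep 0.025 lean 0.22 res 0.0014 over -0.255 -0.002
30 10 maxstep 0.026 lean 0.21 res 0.0015 over -0.257 0.003
30 12 maxstep 0.026 lean 0.21 res 0.0008 over -0.251 0.007
30 14 maxstep 0.025 lean 0.21 res 0.0012 over -0.250 0.004
30 16 maxstep 0.022 lean 0.22 res 0.0014 over -0.250 0.000
```

```bash
python3 - <<'E'
from plan import *
o=np.load('o.npy'); w=2*np.pi/1.5; t=o[:,0]
s=np.linalg.lstsq(np.c_[np.ones(len(t)),np.cos(w*t),np.sin(w*t)],o[:,2],rcond=None)[0]
now=get_obs()['clock']; print(now)
from scipy.optimize import fsolve
for k,N in((5,25),(5,30),(0,30)):
    yl,vl=state(s,now+k*dt); inc=np.round(plan(yl,vl,0,-.253,N)*2000)/2000; th,om,mx=sim(yl,vl,inc,0)
    print(k,N,'step %.3f lean %.2f res %.4f'%(np.abs(np.diff(np.r_[0,inc])).max(),mx,np.hypot(th,om/4.2)*.556))
    for j in range(0,N,5): print((-(inc[j:j+5]-(inc[j-1] if j else 0))).round(4).tolist())
E
```

```text
12.5333
5 25 step 0.018 lean 0.18 res 0.0016
[0.005, 0.014, 0.026, 0.0395, 0.0535]
[0.013, 0.0245, 0.0335, 0.0405, 0.0455]
[0.003, 0.006, 0.009, 0.0135, 0.02]
[0.0095, 0.0215, 0.036, 0.053, 0.071]
[0.018, 0.034, 0.048, 0.058, 0.063]
5 30 step 0.020 lean 0.19 res 0.0012
[0.0035, 0.01, 0.0185, 0.0275, 0.036]
[0.0075, 0.0135, 0.0175, 0.02, 0.021]
[0.0005, 0.0015, 0.0035, 0.0075, 0.0145]
[0.0105, 0.024, 0.04, 0.0585, 0.0785]
[0.02, 0.0395, 0.0575, 0.0725, 0.0845]
[0.0085, 0.0145, 0.0175, 0.0185, 0.0185]
0 30 step 0.018 lean 0.20 res 0.0015
[0.001, 0.004, 0.009, 0.0175, 0.0285]
[0.0135, 0.0295, 0.0465, 0.064, 0.0815]
[0.0155, 0.0295, 0.0405, 0.049, 0.0545]
[0.0035, 0.0055, 0.007, 0.0085, 0.0105]
[0.004, 0.0095, 0.0175, 0.027, 0.0375]
[0.011, 0.0215, 0.0305, 0.037, 0.0405]
```

>>> {"op": "jog_arm", "data": {
  "increments": [
    [0,0,0,0,0,0,-0.9],
    [0,0,0,0,0,0,-0.9],
    [0,0,0,0,0,0,-0.9],
    [0,0,0,0,0,0,-0.9],
    [0,0,0,0,0,0,-0.9]
  ]
}}

```text
clock: 12.95
position: [0.4393, 0.1444, 0.3068]
ee_rot: [1.0, 0.022, 0.001, -0.0]
ft_force: [-1.5, 2.5, 5.5]
grip_width: 0.242
grasp_force: 58.5
```

>>> {"op": "jog_arm", "data": {
  "increments": [
    [0,0.005,0,0,0,0,-0.9],
    [0,0.014,0,0,0,0,-0.9],
    [0,0.026,0,0,0,0,-0.9],
    [0,0.0395,0,0,0,0,-0.9],
    [0,0.0535,0,0,0,0,-0.9]
  ]
}}

```text
clock: 13.37
position: [0.4416, 0.0905, 0.3068]
ee_rot: [1.0, 0.022, 0.001, -0.0]
ft_force: [0.7, 4.2, 5.7]
grip_width: 0.239
grasp_force: 59.2
```

>>> {"op": "jog_arm", "data": {
  "increments": [
    [0,0.013,0,0,0,0,-0.9],
    [0,0.0245,0,0,0,0,-0.9],
    [0,0.0335,0,0,0,0,-0.9],
    [0,0.0405,0,0,0,0,-0.9],
    [0,0.0455,0,0,0,0,-0.9]
  ]
}}

```text
clock: 13.78
position: [0.4436, 0.0448, 0.3068]
ee_rot: [1.0, 0.021, 0.001, -0.0]
ft_force: [-0.9, 4.3, 5.8]
grip_width: 0.236
grasp_force: 59.3
```

>>> {"op": "jog_arm", "data": {
  "increments": [
    [0,0.003,0,0,0,0,-0.9],
    [0,0.006,0,0,0,0,-0.9],
    [0,0.009,0,0,0,0,-0.9],
    [0,0.0135,0,0,0,0,-0.9],
    [0,0.02,0,0,0,0,-0.9]
  ]
}}

```text
clock: 14.2
position: [0.4444, 0.0259, 0.3068]
ee_rot: [1.0, 0.022, 0.001, -0.0]
ft_force: [-0.2, 4.0, 6.3]
grip_width: 0.239
grasp_force: 59.2
```

>>> {"op": "jog_arm", "data": {
  "increments": [
    [0,0.0095,0,0,0,0,-0.9],
    [0,0.0215,0,0,0,0,-0.9],
    [0,0.036,0,0,0,0,-0.9],
    [0,0.053,0,0,0,0,-0.9],
    [0,0.071,0,0,0,0,-0.9]
  ]
}}

```text
clock: 14.62
position: [0.4475, -0.046, 0.3068]
ee_rot: [1.0, 0.022, 0.001, -0.0]
ft_force: [1.5, 3.8, 5.1]
grip_width: 0.235
grasp_force: 59.1
```

>>> {"op": "jog_arm", "data": {
  "increments": [
    [0,0.018,0,0,0,0,-0.9],
    [0,0.034,0,0,0,0,-0.9],
    [0,0.048,0,0,0,0,-0.9],
    [0,0.058,0,0,0,0,-0.9],
    [0,0.063,0,0,0,0,-0.9]
  ]
}}

```text
clock: 15.03
position: [0.4503, -0.1104, 0.3068]
ee_rot: [1.0, 0.021, 0.001, 0.0]
ft_force: [-0.7, 4.7, 5.4]
grip_width: 0.236
grasp_force: 59.3
```

```bash
python3 -c "
from h import *
st();s,o=swing(28);np.save('o2.npy',o);st()
c=cam('wrist');b=cam('top');save(b,'t4.png',(190,110,330,215),5.6)
"
```

```text
t 15.033 w [ 0.4503 -0.1104  0.3068] g [-0.2614 -0.0765] yaw 0.0417 zax [ 0.003 -0.    -1.   ] j [ 0.83 -0.02 -0.67  1.76 -0.01  1.4  -1.36] w 0.236 gf 59.3 F [-0.7  4.7  5.4]
[[1.50333e+01 1.19000e+02 1.17000e-02 2.58000e-01]
 [1.52333e+01 1.20000e+02 8.60000e-03 2.58200e-01]
 [1.54333e+01 1.19000e+02 6.90000e-03 2.58300e-01]
 [1.56333e+01 1.22000e+02 7.70000e-03 2.58000e-01]
 [1.58333e+01 1.18000e+02 1.06000e-02 2.58200e-01]
 [1.60333e+01 1.14000e+02 1.40000e-02 2.58000e-01]
 [1.62333e+01 1.18000e+02 1.49000e-02 2.58300e-01]]
mean 0.0109 amp_lamp 0.0047 a,b [ 0.0015 -0.0038] rms 0.0001 tlast 16.4333
t 16.433 w [ 0.4503 -0.1104  0.3068] g [-0.2614 -0.0765] yaw 0.0417 zax [ 0.003 -0.002 -1.   ] j [ 0.83 -0.02 -0.67  1.76 -0.01  1.4  -1.36] w 0.237 gf 59.3 F [ 2.3 -3.8  5.6]
```

View pics/t4.png

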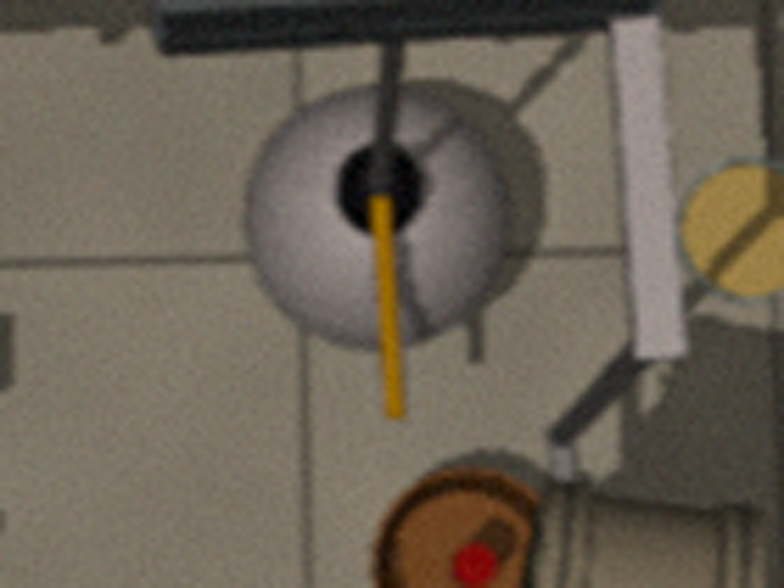

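The top view shows the lamp nearly plumb (black top at (380,190), hiding the pupae dish) and the pin in the tub at (475,565). The residual swing is about 5 mm, so I'll plan one small correction and cross-check the centring.

```bash
python3 - <<'E'
from plan import *
b=load('top'); hsv=cv2.cvtColor(b['color'],cv2.COLOR_RGB2HSV)
m=(hsv[...,0]>17)&(hsv[...,0]<33)&(hsv[...,1]>150); m[:, :245]=0; m[:,268:]=0; m[:140]=0; m[190:]=0
P=np.array([G(ptz(b,u,v,.261)) for v,u in np.argwhere(m)]); print('top bar',len(P),np.median(P,0),P.min(0),P.max(0))
o=np.load('o2.npy'); w=2*np.pi/1.5; t=o[:,0]
s=np.linalg.lstsq(np.c_[np.ones(len(t)),np.cos(w*t),np.sin(w*t)],o[:,2],rcond=None)[0]
now=get_obs()['clock']; print(now,'top frame swing at bar',state(s,now-.05)[0]*.48/.556)
for k in(0,5):
  yl,vl=state(s,now+k*dt)
  for D in(0,-.002):
    inc=np.round(plan(yl,vl,0,D,15)*2000)/2000; th,om,mx=sim(yl,vl,inc,0)
    print(k,D,'res %.4f'%(np.hypot(th,om/4.2)*.556),(-inc).tolist())
E
```

```text
top bar 136 [-0.06738053  0.01434972] [-0.13842361 -0.00127943] [0.00655521 0.02301746]
16.5333 top frame swing at bar 0.0017189702308856645
0 0 res 0.0001 [-0.0, -0.0005, -0.0, 0.0, 0.0005, 0.001, 0.002, 0.0025, 0.0025, 0.003, 0.0025, 0.002, 0.001, 0.0005, 0.0]
0 -0.002 res 0.0002 [-0.0, 0.0, 0.0005, 0.0005, 0.0015, 0.002, 0.003, 0.0035, 0.004, 0.004, 0.004, 0.0035, 0.003, 0.0025, 0.002]
5 0 res 0.0001 [0.0005, 0.0015, 0.002, 0.0025, 0.0025, 0.0025, 0.002, 0.001, 0.0005, -0.0, -0.0005, -0.0005, -0.0005, -0.0005, 0.0]
5 -0.002 res 0.0001 [0.0005, 0.0015, 0.0025, 0.003, 0.0035, 0.0035, 0.003, 0.002, 0.0015, 0.001, 0.0005, 0.0005, 0.001, 0.0015, 0.002]
```

>>> {"op": "jog_arm", "data": {
  "increments": [
    [0,0,0,0,0,0,-0.9],
    [0,-0.0005,0,0,0,0,-0.9],
    [0,0,0,0,0,0,-0.9],
    [0,0,0,0,0,0,-0.9],
    [0,0.0005,0,0,0,0,-0.9]
  ]
}}

```text
clock: 16.95
position: [0.4503, -0.11, 0.3068]
ee_rot: [1.0, 0.021, 0.001, 0.001]
ft_force: [0.5, -0.2, 7.6]
grip_width: 0.234
grasp_force: 59.4
```

>>> {"op": "jog_arm", "data": {
  "increments": [
    [0,0.0005,0,0,0,0,-0.9],
    [0,0.0015,0,0,0,0,-0.9],
    [0,0.002,0,0,0,0,-0.9],
    [0,0.002,0,0,0,0,-0.9],
    [0,0.0025,0,0,0,0,-0.9]
  ]
}}

```text
clock: 17.37
position: [0.4504, -0.1115, 0.3068]
ee_rot: [1.0, 0.022, 0.001, -0.0]
ft_force: [0.1, 4.0, 7.3]
grip_width: 0.239
grasp_force: 59.5
```

>>> {"op": "jog_arm", "data": {
  "increments": [
    [0,-0.0005,0,0,0,0,-0.9],
    [0,-0.001,0,0,0,0,-0.9],
    [0,-0.002,0,0,0,0,-0.9],
    [0,-0.0025,0,0,0,0,-0.9],
    [0,-0.003,0,0,0,0,-0.9]
  ]
}}

```text
clock: 17.78
position: [0.4503, -0.1104, 0.3068]
ee_rot: [1.0, 0.021, 0.002, 0.001]
ft_force: [1.8, -4.1, 6.1]
grip_width: 0.236
grasp_force: 59.3
```

>>> {"op": "jog_arm", "data": {
  "increments": [
    [0,0,0,0,0,0,0.3],
    [0,0,0,0,0,0,0.3],
    [0,0,0,0,0,0,0.3],
    [0,0,0,0,0,0,0.3],
    [0,0,0,0,0,0,0.3]
  ]
}}

```text
clock: 18.2
position: [0.4495, -0.1091, 0.3052]
ee_rot: [1.0, 0.021, -0.0, -0.0]
ft_force: [-0.2, 0.4, -0.2]
grip_width: 0.65
grasp_force: 0.0
```

```bash
python3 -c "
from h import *
st();s,o=swing(20)
"
```

```text
t 18.2 w [ 0.4495 -0.1091  0.3052] g [-0.2622 -0.0751] yaw 0.0429 zax [-0.  0. -1.] j [ 0.83 -0.02 -0.67  1.76 -0.01  1.4  -1.36] w 0.65 gf 0.0 F [-0.2  0.4 -0.2]
[[1.820e+01 1.170e+02 8.800e-03 2.579e-01]
 [1.840e+01 1.180e+02 8.500e-03 2.579e-01]
 [1.860e+01 1.210e+02 9.500e-03 2.582e-01]
 [1.880e+01 1.210e+02 1.200e-02 2.580e-01]
 [1.900e+01 1.210e+02 1.370e-02 2.579e-01]]
mean 0.0112 amp_lamp 0.0032 a,b [-0.0002 -0.0028] rms 0.0002 tlast 19.2
```

Centred, with 3 mm of residual swing, which is well within the limits. Retreating up and back.

>>> {"op": "jog_arm", "data": {
  "increments": [
    [0,0,-0.015,0,0,0,0.3],
    [0,0,-0.04,0,0,0,0.3],
    [0,0,-0.07,0,0,0,0.3],
    [0,0,-0.095,0,0,0,0.3],
    [0,0,-0.11,0,0,0,0.3]
  ]
}}

```text
clock: 19.62
position: [0.4499, -0.1091, 0.4181]
ee_rot: [1.0, 0.021, 0.001, 0.001]
ft_force: [0.0, -1.3, 0.4]
grip_width: 0.649
grasp_force: 0.0
```

>>> {"op": "jog_arm", "data": {
  "increments": [
    [-0.005,0.015,0,0,0,0,0.3],
    [-0.012,0.04,0,0,0,0,0.3],
    [-0.018,0.065,0,0,0,0,0.3],
    [-0.02,0.08,0,0,0,0,0.3],
    [-0.02,0.085,0,0,0,0,0.3]
  ]
}}

```text
clock: 20.03
position: [0.4326, -0.1975, 0.415]
ee_rot: [1.0, 0.019, -0.0, -0.0]
ft_force: [0.1, 0.4, 0.2]
grip_width: 0.654
grasp_force: 0.0
```

```bash
python3 -c "
from h import *
st();s,o=swing(66);st();b=cam('top');save(b,'t5.png',s=1.5)
"
```

```text
t 20.033 w [ 0.4326 -0.1975  0.415 ] g [-0.2828 -0.1628] yaw 0.0389 zax [-0.001  0.    -1.   ] j [ 0.91 -0.01 -0.56  1.53 -0.01  1.62 -1.19] w 0.654 gf 0.0 F [0.1 0.4 0.2]
[[2.00333e+01 1.17000e+02 9.00000e-03 2.58000e-01]
 [2.02333e+01 1.13000e+02 1.13000e-02 2.58200e-01]
 [2.04333e+01 1.18000e+02 1.37000e-02 2.57800e-01]
 [2.06333e+01 1.21000e+02 1.39000e-02 2.57700e-01]
 [2.08333e+01 1.16000e+02 1.24000e-02 2.58400e-01]
 [2.10333e+01 1.18000e+02 1.08000e-02 2.57700e-01]
 [2.12333e+01 1.15000e+02 8.70000e-03 2.58100e-01]
 [2.14333e+01 1.19000e+02 8.30000e-03 2.57900e-01]
 [2.16333e+01 1.20000e+02 9.90000e-03 2.57900e-01]
 [2.18333e+01 1.21000e+02 1.25000e-02 2.58000e-01]
 [2.20333e+01 1.17000e+02 1.36000e-02 2.57700e-01]
 [2.22333e+01 1.18000e+02 1.32000e-02 2.58200e-01]
 [2.24333e+01 1.15000e+02 1.15000e-02 2.58000e-01]
 [2.26333e+01 1.19000e+02 9.10000e-03 2.58000e-01]
 [2.28333e+01 1.19000e+02 8.50000e-03 2.58000e-01]
 [2.30333e+01 1.19000e+02 9.30000e-03 2.58100e-01]
 [2.32333e+01 1.18000e+02 1.14000e-02 2.57800e-01]]
mean 0.0111 amp_lamp 0.0032 a,b [-0.0004 -0.0027] rms 0.0002 tlast 23.3333
t 23.333 w [ 0.4332 -0.1949  0.4153] g [-0.2821 -0.1602] yaw 0.0428 zax [ 0. -0. -1.] j [ 0.91 -0.01 -0.57  1.53 -0.01  1.62 -1.19] w 0.648 gf 0.0 F [-0.6 -0.2  0.4]
```

View pics/t5.png

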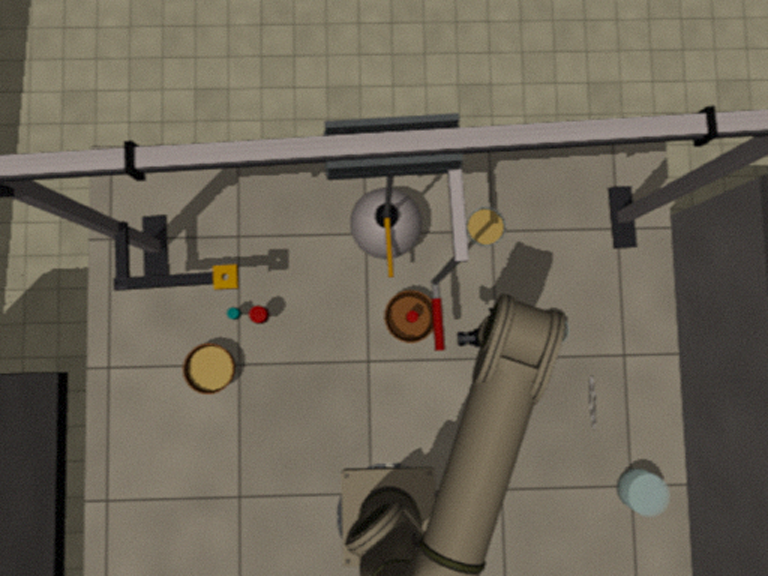

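The lamp hangs plumb over the dish at (387,222), the pin is in the tub at (412,316), and the gripper at (468,338) is clear of the handle. The lamp stayed centred for the 3.3 s I watched, so I'm handing in.

```bash
python3 -c "
from workcell import workorder
print(workorder.hand_in())"
```

```text
the job is handed in; nothing more can be done
None
```

I handed the job in at about 23 s of the 64 s allowed (no verdict came back): the pin is in the tub, and the lamp hangs free within a few millimetres of the pupae dish's centre, with about 3 mm of swing left, watched for over 3 s.

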